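Time exposure at the copy stand

TASK

Make a time exposure of the print on the copy stand, by pressing controls only: on the box with the rocker, press down the raised end of the rocker until it is fully over, then push the round button fully in, then press the long bar all the way down and keep it held down with the fingers; the program finishes while still holding the bar down. Do not press the square key, and do not lift, tip or shove the boxes or anything else on the table.

Things in the scene. Friction and masses are not known exactly. Their poses are not given: they have to be found in the camera images.
- lamp_box: loose grey metal box, 92 x 82 mm, 34 mm high to its top face, about 0.9 kg, on rubber feet; origin at the centre of its underside, x towards the edge with the cable gland (facing away from the robot, turned up to 0.6 rad), z up. Carries the rocker in the middle of its top. The four boxes stand in any of four places.
- rocker_push (a point): where to press the rocker: on the sloping top of its raised half, on the centre line, 26 mm from the pivot (its end is 32 mm from the pivot). About 59 mm above the table when off, about 51 mm when fully over. It is on the +x half of lamp_box and moves with the rocker.
- rocker (a joint): black see-saw rocker, 64 x 34 mm, long side along x of lamp_box, a shallow V seen from the side, pivot across the box 47 mm above the table. 0 (or up to 0.05) rad = off, the half towards +x of lamp_box sloping up by 0.3 rad; 0.30 rad = fully over: that half level, its top about 51 mm above the table and well proud of the two cheeks beside it (48 mm). Takes about 3 to 5 N at the end; stays where it is left.
- pump_box: loose grey metal box, 92 x 82 mm, 34 mm high to its top face, about 0.9 kg, on rubber feet; origin at the centre of its underside, x towards the edge with the cable gland (facing away from the robot, turned up to 0.6 rad), z up. Carries the round button.
- round_top (a point): centre of the top of the black round button, 30 mm across, in the middle of pump_box; 48 mm above the table when out, 41 mm when fully in (the steel collar round it is 37 mm above the table).
- round_button (a joint): round button: 0 = out, 0.007 m = fully in. Takes about 3 N to move and stays where it is left.
- counter_box: loose grey metal box, 92 x 82 mm, 34 mm high to its top face, about 0.9 kg, on rubber feet; origin at the centre of its underside, x towards the edge with the cable gland (facing away from the robot, turned up to 0.6 rad), z up. Carries the square key; not part of this job.
- square_top (a point): centre of the top of the black square key, 28 x 28 mm, in the middle of counter_box, 48 mm above the table. Leave alone.
- square_key (a joint): square key: 0 = out, 0.007 m = in. Starts out and must stay out.
- shutter_box: loose grey metal box, 92 x 82 mm, 34 mm high to its top face, about 0.9 kg, on rubber feet; origin at the centre of its underside, x towards the edge with the cable gland (facing away from the robot, turned up to 0.6 rad), z up. Carries the long bar.
- bar_top (a point): centre of the flat top of the long bar, in the middle of shutter_box; 49 mm above the table when up, 41 mm when fully down (its collar is 37 mm above the table).
- bar_key (a joint): the long black bar, 22 x 66 mm, long side along y of shutter_box: 0 = up, 0.008 m = fully down. Sprung: 2 N starts it, 6 N holds it fully down; it comes up when let go.
- loupe: black stand loupe, 43 mm across, 38 mm high, loose; origin under its centre. Bystander.
- weight: grey cloth-covered weight, 100 x 46 x 27 mm, loose; origin under its centre, x along its length. Bystander.
- jar: white screw jar with black lid, 49 mm across, 60 mm high, loose; origin under its centre. Bystander. To the left of it, at the far left of the work and fixed, is the copy stand: a board 130 mm (x) by 260 mm (y), centred near x 0.70, y 0.47, with the prints on it and a column and camera up to 0.36 m high; keep the arm clear of it.
- eraser: eraser in a blue sleeve, 55 x 25 x 14 mm, loose; origin under its centre. Bystander.
- brush: flat brush with an orange handle, 199 x 32 x 12 mm, loose; origin under its centre. Bystander.
Not all that is in view belongs to the job. Leave any blue look-alike of the shutter_box alone. What is shaped like the pump_box but blue is not meant.

How it is judged:
By the outcome, as a careful person would: the job done as asked, in the order asked, and still so for the second after the job is handed in, while the arm keeps its last pose, push and grip.
It also fails if it takes over 43 s, if anything falls off the work surface, if the arm or the gripper's body presses on something with over 40 N, if the wrist force passes 120 N, or if a joint passes its speed limit or range.

ROBOT

A 6-joint arm with a two-finger parallel gripper is mounted at the origin on the work surface; the furniture and walls round the work are solid. World frame = base frame: x ahead of the robot, y to its left, z up, the work surface at z = 0. Lengths are in m, angles in rad, forces in N, time in s.
With the tool pointing down it reaches from about 0.35 to 0.725 m from the base axis. Payload 4.3 kg.
Tool frame: the origin (TCP) lies at the very end of the fingers, on their centre line; the grasp point (between the pads) lies 19 mm behind it; z points along the fingers, x is the direction in which the jaws open and shut, and the axes are right-handed (so a half turn about z gives the same grasp; the last joint's range is limited). The gripper opens to 85 mm and grips with 20 to 120 N. Pads are 22 mm wide; open, the fingers measure 114 mm over their backs; the gripper's body (76 mm by 85 mm) begins 54 mm behind the grasp point. The pads swing forward as they close: fully open they stand 13 mm farther back than shut.
Start: joints at [1.137, 0.377, 0.081, 1.274, 0, 1.46], TCP at [0.183, 0.545, 0.199] pointing down, gripper open.
Joint ranges: [-2.72, 2.72], [-0.84, 1.66], [-1.02, 1.22], [-1.77, 2.12], [-1.37, 1.28], [-3.14, 3.14]. Speed limits (rad/s): [2.57, 2.57, 3.14, 3.14, 3.14, 3.14].

INTERFACE

Orientations are given as a 3x3 rotation matrix whose columns are the frame's x, y, z axes.
In Python, from workcell import r gives the robot as it stands.
- The arm moves only by the tool step_arm, never from a script. Its argument "commands" is one flat list of numbers, 7 for each row, row after row: the shift along the world's x, y, z in m, then the turn, a rotation vector about the world's x, y, z in rad, then the closure, from 0 (fully open) to 1 (shut). In form: [x, y, z, rx, ry, rz, fingers, x, y, z, rx, ry, rz, fingers, ...]. A call has 1 to 12 rows; each row shifts and turns the commanded pose from where the row before left it; what a row does not reach is not made up. A row lasts 1/8 s, in which the tool goes at most 62.5 mm and 10.7 degrees, less where a joint would pass 70% of its speed; a pose out of reach is approached as far as the arm can. A call with a gripper value outside its range is refused whole. The fingers move at their own pace and stop on an object; "squeeze" is the grip in N (left out, the last holds). Time passes only in rows, so rows that do not move let the fingers close. It gives the time, the measured TCP pose, the force and the opening at its end, in the units of the state.
- r.state(): the state, without advancing time (a new reading comes with each control period).
- r.read_camera(name): name is "scene" or "top"; returns a dict with "image" (420x560x3 uint8, red, green, blue), "depth" (420x560 float32, m along the optical axis (not along the pixel's ray), 0 where there is no reading), "mtx" (3x3 intrinsics, pixels), "T" (4x4, takes a point from camera to world coordinates). Camera axes: x right, y down, z forward; pixel columns grow to the right and rows downward; lengths in m; the calibration is good to about 2 mm. A picture is of the moment at which its call begins.
- r.job_done(): hands the job in, once; it reports no verdict.
The state is a dict: "clock": time; "joints": joint angles; "joint_vel": joint speeds; "effort": joint torques, N m; "tool_pos": TCP position; "orientation": TCP orientation; "ft_force": force on the tool from outside, world axes, zero at the start; "ft_torque": the same for the moment, N m; "opening": finger opening in m.
Only numpy, scipy, OpenCV 4.12 (cv2) and the standard library are available. Lean on these libraries where they do the work, as an engineer would, in place of code of your own. Each camera call takes 0.05 s, during which the arm holds its last target.

## Working session

There is one attempt and no reset: what is moved stays moved. The work goes in short steps, Python scripts to look and compute and a tool call to move; the robot and the scene stay as the last step left them, time stands still between calls to the robot, and variables do not carry over. Pictures are saved under pics/ and viewed, and the job is handed in when it is done.

Besides the shell and the picture viewer there is one more tool, called after "Request:" as name(argument=value, ...) on one line, values as JSON. step_arm: Moves the arm, as the interface text tells. Its arguments: {"type":"object","properties":{"commands":{"type":"array","items":{"type":"number"}},"squeeze":{"type":"number"}},"required":["commands"]}

```bash
mkdir -p pics
python3 - <<'E'
from workcell import r
import cv2,numpy as np
for n in("scene","top"):
    c=r.read_camera(n); cv2.imwrite(f"pics/{n}0.png",cv2.cvtColor(c["image"],cv2.COLOR_RGB2BGR)); np.savez(f"{n}0.npz",**c)
    print(n,c["T"].round(3).tolist(),c["mtx"].round(1).tolist())
s=r.state();print(s)
E
```

```text
scene [[0.441, -0.405, 0.801, -0.661], [-0.897, -0.179, 0.404, -0.598], [-0.02, -0.896, -0.443, 0.739], [0.0, 0.0, 0.0, 1.0]] [[512.9, 0.0, 289.0], [0.0, 512.9, 207.1], [0.0, 0.0, 1.0]]
top [[0.015, -0.989, 0.149, 0.374], [-1.0, -0.012, 0.022, -0.023], [-0.02, -0.149, -0.989, 1.097], [0.0, 0.0, 0.0, 1.0]] [[465.3, 0.0, 274.0], [0.0, 465.3, 208.3], [0.0, 0.0, 1.0]]
{'clock': 0.1, 'joints': array([ 1.13666676e+00,  3.77992559e-01,  7.98037285e-02,  1.27441962e+00,
       -5.05038824e-05,  1.46047950e+00]), 'joint_vel': array([-0.00089052, -0.00244303,  0.00424161, -0.00058249,  0.00026453,
        0.00099934]), 'effort': array([ 1.07446613e-03, -4.64691818e+01,  2.70582604e+01,  1.19936687e-02,
       -1.71911552e-04,  3.70420494e-06]), 'tool_pos': array([0.18270615, 0.54452926, 0.19827005]), 'orientation': array([[ 3.18182768e-01,  9.48029120e-01, -7.16396438e-04],
       [ 9.48027669e-01, -3.18183540e-01, -1.66526420e-03],
       [-1.80666451e-03, -1.49305272e-04, -9.99998357e-01]]), 'ft_force': array([-0.37994534,  0.14831228,  0.05544528]), 'ft_torque': array([ 0.02156775,  0.01477287, -0.00560216]), 'opening': 0.08555914020128519}
```

```bash
sleep 3; ls pics
```

```text
scene0.png
top0.png
```

View pics/top0.png

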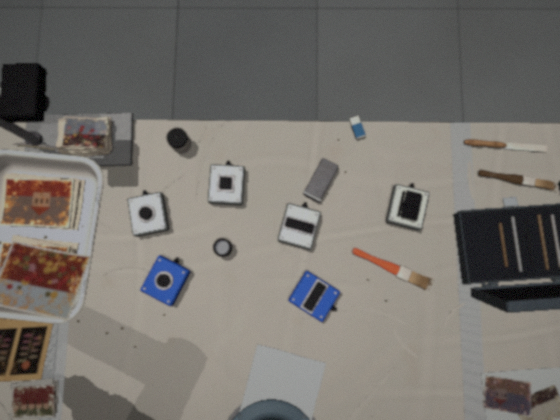

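View pics/scene0.png

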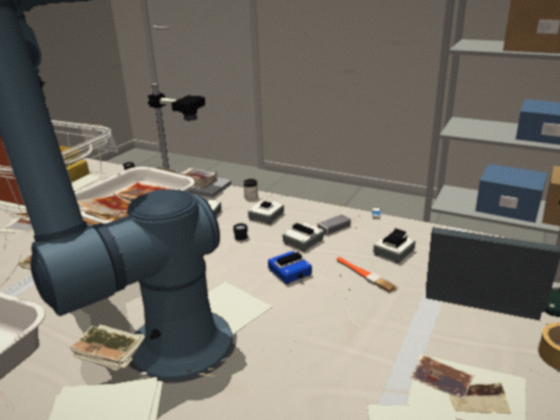

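Candidates in the top view:
- **Rocker:** (409,206), the only one, so this is lamp_box.
- **Round button:** grey box at (147,213) is pump_box. The blue one at (164,280) is a look-alike.
- **Bar:** grey box at (299,226) is shutter_box. The blue one at (315,296) is a look-alike.
- **Square key:** (227,184), counter_box, to be left alone.

Next I check these choices in enlarged crops.

Run:
```python
import cv2,numpy as np
im=cv2.imread("pics/top0.png")
out=[]
for (u,v) in[(409,206),(147,213),(299,226),(227,184)]:
    c=im[v-32:v+32,u-32:u+32]; c=cv2.resize(c,(384,384)[:2],interpolation=cv2.INTER_CUBIC)[:, :]
    c=cv2.resize(c,(300,300)) ; 
    for k in range(0,64,10): cv2.putText(c,str(u-32+k),(int(k*300/64),8),0,.3,(0,0,255));cv2.putText(c,str(v-32+k),(0,int(k*300/64)+4),0,.3,(0,0,255))
    out.append(c)
cv2.imwrite("pics/crop0.png",np.vstack([np.hstack(out[:2]),np.hstack(out[2:])]))
```

```text
(no output)
```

View pics/crop0.png

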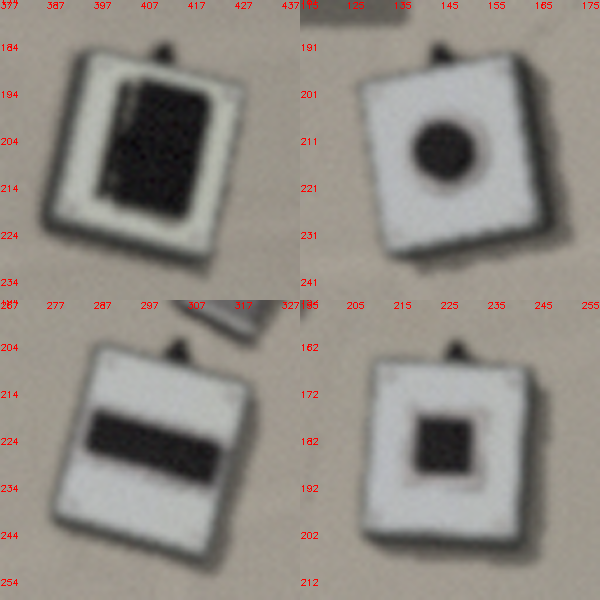

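The crops confirm each choice: all four boxes are light grey, with their cable glands on the far side (up in the image). Now I measure them, taking the top faces at z=0.034 and the black controls from depth.

```bash
cat > h.py <<'E'
import cv2,numpy as np
def proj(c,uv,z):
    uv=np.atleast_2d(uv).astype(float);K=c["mtx"];T=c["T"]
    d=np.c_[(uv-K[:2,2])/[K[0,0],K[1,1]],np.ones(len(uv))]@T[:3,:3].T
    return T[:3,3]+d*((z-T[2,3])/d[:,2])[:,None]
def cloud(c):
    h,w=c["depth"].shape;v,u=np.mgrid[:h,:w];K=c["mtx"];d=c["depth"]
    P=np.stack([(u-K[0,2])/K[0,0]*d,(v-K[1,2])/K[1,1]*d,d],-1)
    return P@c["T"][:3,:3].T+c["T"][:3,3]
E
python3 - <<'E'
from h import *
c=dict(np.load("top0.npz"));im=c["image"];g=im.min(2);P=cloud(c)
for n,(u,v) in dict(lamp=(409,206),pump=(147,213),shut=(299,226),sq=(227,184)).items():
    for th in (165,):
        # bright face: local threshold
        sub=np.zeros_like(g);sub[v-30:v+30,u-30:u+30]=1
        z=P[...,2]
        bg=np.median(g[v-30:v+30,u-30:u+30][z[v-30:v+30,u-30:u+30]<.01])
        face=(sub>0)&(z>.025)
        m=((g>bg+8)&(sub>0)&face).astype(np.uint8)
        k,l,st,_=cv2.connectedComponentsWithStats(m);m=(l==1+np.argmax(st[1:,4]))
        vv,uu=np.nonzero(m);W=proj(c,np.c_[uu,vv],.034)[:,:2]
        R=cv2.minAreaRect((W*1000).astype(np.float32));
        print(n,"bg",bg,"rect",np.round(R[0],1),np.round(R[1],1),round(R[2],1),"faceZ",np.median(z[m]).round(4))
        # gland line / black
        hull=cv2.convexHull(np.c_[uu,vv].astype(np.int32));hm=np.zeros_like(g);cv2.fillConvexPoly(hm,hull,1)
        b=((g<80)&(hm>0)).astype(np.uint8)
        k,l,st,ce=cv2.connectedComponentsWithStats(b);i=1+np.argmax(st[1:,4]);b=l==i
        vv,uu=np.nonzero(b);zz=z[b];print("  black z pct",np.percentile(zz,[5,50,95]).round(4),"centroid",ce[i].round(1))
        W=proj(c,np.c_[uu,vv],.048)[:,:2];R=cv2.minAreaRect((W*1000).astype(np.float32))
        print("  world@.048",proj(c,ce[i],.048)[0].round(4),np.round(R[0],1),np.round(R[1],1),round(R[2],1))
# heights of clutter between
print("lid etc")
E
```

```text
lamp bg 139.0 rect [ 543.6 -308.8] [71.9 81.5] 76.2 faceZ 0.0348
  black z pct [0.0427 0.0532 0.0593] centroid [409.6 205.2]
  world@.048 [ 0.5429 -0.3077  0.048 ] [ 543.3 -307.4] [43.9 63. ] 76.2
pump bg 143.0 rect [519.  297.9] [82.5 73. ] 12.2 faceZ 0.0346
  black z pct [0.0437 0.048  0.0514] centroid [145.5 213. ]
  world@.048 [0.5176 0.2942 0.048 ] [517.5 294.2] [28.1 25.3] 3.2
shut bg 142.0 rect [468.2 -50.1] [72.3 29. ] 71.6 faceZ 0.0347Traceback (most recent call last):
  File "<stdin>", line 18, in <module>
    return _wrapfunc(a, 'argmax', axis=axis, out=out, **kwds)
    return bound(*args, **kwds)
ValueError: attempt to get argmax of an empty sequence
```

Run:
```python
from h import *
c=dict(np.load("top0.npz"));g=c["image"].min(2);P=cloud(c)
K=c["mtx"]
for n,(u,v) in dict(lamp=(409,206),pump=(147,213),shut=(299,226),sq=(227,184)).items():
    sub=np.zeros_like(g);sub[v-18:v+16,u-19:u+19]=1
    b=((g<85)&(sub>0)).astype(np.uint8)
    k,l,st,ce=cv2.connectedComponentsWithStats(b);i=1+np.argmax(st[1:,4]);m=l==i
    vv,uu=np.nonzero(m);W=proj(c,np.c_[uu,vv],.048)[:,:2];R=cv2.minAreaRect((W*1000).astype(np.float32))
    print(n,proj(c,ce[i],.048)[0].round(4),np.round(R[0],1),np.round(R[1],1),round(R[2],1),np.median(P[m][:,2]).round(4), "depthxy",np.median(P[m],0).round(4))
# lamp z profile along x axis
a=-.2408;e=np.array([np.cos(a),np.sin(a)])
for o in np.array([[.543,-.308]]):
  for s in range(-36,40,6):
    q=np.r_[o+e*s/1000,.05]
    pc=np.linalg.inv(c["T"])@np.r_[q,1];uv=(K@(pc[:3]/pc[2]))[:2]
    u,v=uv.round().astype(int);print(s,uv.round(1),np.median(P[v-1:v+2,u-1:u+2,2]).round(4),g[v,u])
# everything tall: max z near path
z=P[...,2];
print("jar",P[139,177],"loupe",P[247,222])
s=dict(np.load("scene0.npz"))
```

```text
lamp [ 0.5429 -0.3078  0.048 ] [ 543.2 -307.6] [44.4 64.1] 76.4 0.0531 depthxy [ 0.5426 -0.3064  0.0531]
pump [0.5175 0.2945 0.048 ] [517.5 294.2] [29.4 25.4] 64.6 0.0479 depthxy [0.5174 0.2945 0.0479]
shut [ 0.4942 -0.0586  0.048 ] [494.2 -58.3] [65.3 20.7] 74.6 0.0494 depthxy [ 0.4942 -0.0593  0.0494]
sq [0.5905 0.1133 0.048 ] [590.8 112.9] [25.9 25.8] 0.7 0.0485 depthxy [0.5898 0.1138 0.0485]
-36 [406.6 220.3] 0.0345 138
-30 [407.1 217.8] 0.055 62
-24 [407.7 215.2] 0.0529 18
-18 [408.3 212.7] 0.0533 28
-12 [408.8 210.1] 0.0532 25
-6 [409.4 207.6] 0.053 25
0 [410. 205.] 0.0521 22
6 [410.5 202.5] 0.0533 27
12 [411.1 200. ] 0.0557 24
18 [411.7 197.5] 0.0572 24
24 [412.2 195. ] 0.0576 17
30 [412.8 192.4] 0.0591 73
36 [413.3 189.9] 0.0352 144
jar [0.68997741 0.22723025 0.05930387] loupe [0.44304172 0.1178407  0.03514705]
```

Run:
```python
from h import *
P=cloud(dict(np.load("scene0.npz")));
for u,v in[(157,101),(185,103),(190,108),(190,120),(165,170),(202,103),(175,102)]: print("scene",u,v,P[v,u].round(3))
P=cloud(dict(np.load("top0.npz")))
for u,v in[(22,90),(44,90),(35,138),(10,125),(44,110),(100,135),(131,120)]: print("top",u,v,P[v,u].round(3))
c=dict(np.load("top0.npz"))
z=P[...,2];m=(z>.06)
n,l,st,ce=cv2.connectedComponentsWithStats(m.astype(np.uint8))
for i in range(1,n):
    if st[i,4]>20: q=P[l==i];print(ce[i].round(),q.min(0).round(3),q.max(0).round(3))
```

```text
scene 157 101 [0.674 0.565 0.303]
scene 185 103 [0.652 0.431 0.314]
scene 190 108 [0.662 0.421 0.296]
scene 190 120 [0.678 0.438 0.25 ]
scene 165 170 [0.67  0.568 0.053]
scene 202 103 [0.73  0.421 0.296]
scene 175 102 [0.647 0.467 0.315]
top 22 90 [0.699 0.446 0.319]
top 44 90 [0.709 0.42  0.295]
top 35 138 [0.696 0.572 0.037]
top 10 125 [0.694 0.574 0.137]
top 44 110 [0.672 0.418 0.292]
top 100 135 [0.702 0.413 0.046]
top 131 120 [0.749 0.352 0.018]
[23. 96.] [ 0.374 -0.023  0.06 ] [0.753 0.59  1.097]
[176. 137.] [ 0.374 -0.023  0.06 ] [0.716 0.251 1.097]
[ 12. 152.] [ 0.374 -0.023  0.06 ] [0.662 0.638 1.097]
[ 42. 155.] [0.64 0.5  0.06] [0.655 0.581 0.066]
[ 66. 157.] [0.636 0.468 0.06 ] [0.649 0.496 0.064]
[ 93. 173.] [ 0.374 -0.023  0.06 ] [0.647 0.466 1.097]
[ 97. 204.] [0.528 0.395 0.06 ] [0.542 0.407 0.069]
[ 95. 221.] [0.469 0.397 0.06 ] [0.523 0.414 0.065]
[ 47. 294.] [ 0.27  -0.023  0.06 ] [0.464 0.607 1.097]
[521. 298.] [ 0.319 -0.616  0.06 ] [ 0.374 -0.023  1.097]
[ 17. 316.] [ 0.277 -0.023  0.06 ] [0.374 0.577 1.097]
[ 23. 356.] [ 0.154 -0.023  0.06 ] [0.374 0.595 1.097]
```

Request:
step_arm(commands=[0.03, -0.03, 0, 0, 0, 0, 1, 0.04, -0.04, 0, 0, 0, 0.08, 1, 0.04, -0.04, 0, 0, 0, 0, 1, 0.04, -0.045, 0, 0, 0, 0, 1, 0.04, -0.045, 0, 0, 0, 0, 1, 0.03, -0.05, 0, 0, 0, 0, 1], squeeze=20)

```text
clock: 0.85
tool_pos: [0.4042, 0.2935, 0.1987]
orientation: [[0.242, 0.97, -0.0], [0.97, -0.242, -0.0], [-0.0, -0.0, -1.0]]
ft_force: [1.0, -1.0, -0.4]
opening: -0.0
```

Request:
step_arm(commands=[0.0137, -0.05, -0.005, 0, 0, 0, 1, 0.0137, -0.05, -0.005, 0, 0, 0, 1, 0.0137, -0.05, -0.005, 0, 0, 0, 1, 0.0137, -0.05, -0.005, 0, 0, 0, 1, 0.0137, -0.05, -0.01, 0, 0, 0, 1, 0.0137, -0.05, -0.01, 0, 0, 0, 1, 0.0137, -0.05, -0.01, 0, 0, 0, 1, 0.0137, -0.05, -0.01, 0, 0, 0, 1, 0.0137, -0.05, -0.01, 0, 0, 0, 1, 0.0137, -0.05, -0.01, 0, 0, 0, 1, 0.0137, -0.05, -0.01, 0, 0, 0, 1, 0.0137, -0.05, -0.01, 0, 0, 0, 1])

```text
clock: 2.35
tool_pos: [0.5673, -0.3063, 0.0982]
orientation: [[0.242, 0.97, -0.001], [0.97, -0.242, 0.001], [0.001, -0.001, -1.0]]
ft_force: [1.2, 0.2, 0.6]
opening: -0.0002
```

Request:
step_arm(commands=[0, -0.008, -0.02, 0, 0, 0, 1, 0, 0, 0, 0, 0, 0, 1, 0, 0, 0, 0, 0, 0, 1])

```text
clock: 2.72
tool_pos: [0.5671, -0.312, 0.0793]
orientation: [[0.241, 0.971, -0.001], [0.971, -0.241, 0.001], [0.001, -0.001, -1.0]]
ft_force: [-0.3, 0.2, 0.2]
opening: 0.0002
```

Run:
```python
from workcell import r
from h import *
s=r.state();print(s["clock"],s["joints"].round(3),s["tool_pos"].round(4),s["ft_force"].round(2))
for n in("top","scene"):
    c=r.read_camera(n);im=cv2.cvtColor(c["image"],cv2.COLOR_RGB2BGR)
    if n=="top":im=im[140:260,340:480]
    else: im=im[180:300,320:460]
    cv2.imwrite(f"pics/{n}1.png",cv2.resize(im,None,fx=4,fy=4,interpolation=cv2.INTER_CUBIC))
```

```text
2.725 [-0.601  0.578  0.088  1.081  0.    -0.358] [ 0.5671 -0.312   0.0793] [-0.26  0.23  0.21]
```

View pics/scene1.png

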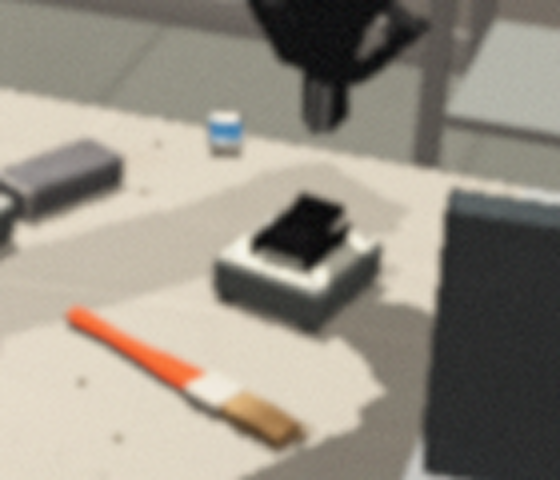

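View pics/top1.png

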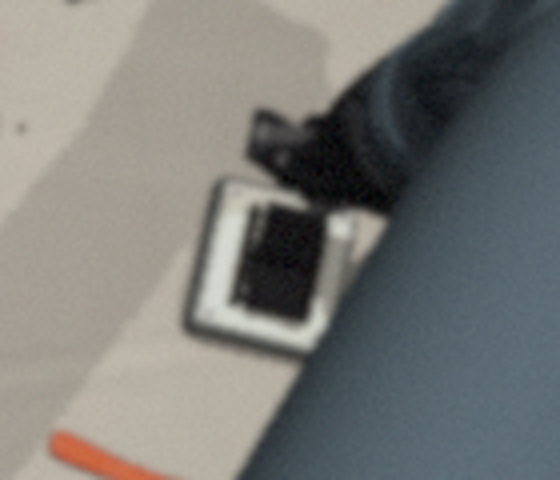

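The tip seems to hang farther back than expected, so I project the TCP into both pictures before pressing.

Run:
```python
from workcell import r
from h import *
s=r.state();p=s["tool_pos"]
for n in("top","scene"):
    c=r.read_camera(n);np.savez(n+"1.npz",**c);T=np.linalg.inv(c["T"])
    for q in (p,p+[0,0,.05],[.568,-.3146,.059],[.5435,-.3085,.034]):
        a=T@np.r_[q,1];uv=(c["mtx"]@(a[:3]/a[2]))[:2];u,v=uv.round().astype(int)
        print(n,np.round(q,3),uv.round(1),cloud(c)[v,u].round(3), "dep exp",a[2].round(3))
    im=cv2.cvtColor(c["image"],cv2.COLOR_RGB2BGR)
P=cloud(dict(np.load("scene1.npz")))
for (u,v) in [(402,208),(402,205),(400,209),(404,211),(403,203),(402,200)]:print(u,v,P[v,u].round(4))
P0=cloud(dict(np.load("scene0.npz")))
print("lamp in scene cam");
for (u,v) in [(397,229),(393,237),(402,236),(405,242)]:print(u,v,P[v,u].round(4))
```

```text
top [ 0.568 -0.312  0.08 ] [415.2 191.8] [ 0.572 -0.318  0.057] dep exp 1.028
top [ 0.568 -0.312  0.13 ] [421.9 187.5] [ 0.556 -0.293  0.194] dep exp 0.979
top [ 0.568 -0.315  0.059] [413.7 193.5] [ 0.567 -0.316  0.058] dep exp 1.049
top [ 0.544 -0.308  0.034] [408.3 205.9] [ 0.541 -0.303  0.051] dep exp 1.07
scene [ 0.568 -0.312  0.08 ] [399.  222.3] [ 0.724 -0.276 -0.002] dep exp 1.391
scene [ 0.568 -0.312  0.13 ] [400.4 205.8] [ 0.558 -0.313  0.134] dep exp 1.369
scene [ 0.568 -0.315  0.059] [399.4 229.3] [ 0.677 -0.288 -0.001] dep exp 1.4
scene [ 0.544 -0.308  0.034] [394.  240.9] [ 0.516 -0.315  0.05 ] dep exp 1.394
402 208 [ 0.555  -0.3198  0.1309]
402 205 [ 0.5557 -0.3189  0.1393]
400 209 [ 0.5556 -0.3146  0.1266]
404 211 [ 0.5589 -0.3248  0.1213]
403 203 [ 0.5572 -0.3208  0.1448]
402 200 [ 0.5504 -0.319   0.1562]
lamp in scene cam
397 229 [ 0.5679 -0.3081  0.0586]
393 237 [ 0.5321 -0.3076  0.0519]
402 236 [ 0.5489 -0.3277  0.051 ]
405 242 [ 0.5488 -0.3372  0.0346]
```

Run:
```python
from h import *
for n,(u,v) in dict(scene=(400,215),top=(413,185)).items():
    c=dict(np.load(n+"1.npz"));im=cv2.cvtColor(c["image"],cv2.COLOR_RGB2BGR)[v-30:v+30,u-30:u+30]
    d=cloud(c)[v-30:v+30,u-30:u+30,2];d=cv2.applyColorMap((np.clip(d,0,.25)*1000).astype(np.uint8),2)
    o=[cv2.resize(x,(400,400),interpolation=cv2.INTER_NEAREST) for x in(im,d)]
    for k in range(0,60,10):cv2.putText(o[0],str(v-30+k),(0,int(k*6.67)+4),0,.35,(0,0,255));cv2.putText(o[0],str(u-30+k),(int(k*6.67),398),0,.35,(0,0,255))
    cv2.imwrite(f"pics/{n}1b.png",np.hstack(o))
P=cloud(dict(np.load("scene1.npz")))
for v in range(196,226,2):print(v,[tuple(P[v,u].round(3)) for u in(397,400,403)])
```

```text
196 [(np.float64(0.556), np.float64(-0.304), np.float64(0.163)), (np.float64(0.568), np.float64(-0.309), np.float64(0.158)), (np.float64(0.553), np.float64(-0.32), np.float64(0.167))]
198 [(np.float64(0.558), np.float64(-0.304), np.float64(0.156)), (np.float64(0.554), np.float64(-0.313), np.float64(0.159)), (np.float64(0.553), np.float64(-0.321), np.float64(0.161))]
200 [(np.float64(0.554), np.float64(-0.305), np.float64(0.152)), (np.float64(0.552), np.float64(-0.313), np.float64(0.154)), (np.float64(0.55), np.float64(-0.322), np.float64(0.157))]
202 [(np.float64(0.557), np.float64(-0.305), np.float64(0.145)), (np.float64(0.552), np.float64(-0.314), np.float64(0.148)), (np.float64(0.557), np.float64(-0.321), np.float64(0.148))]
204 [(np.float64(0.557), np.float64(-0.305), np.float64(0.139)), (np.float64(0.554), np.float64(-0.314), np.float64(0.142)), (np.float64(0.561), np.float64(-0.32), np.float64(0.14))]
206 [(np.float64(0.556), np.float64(-0.306), np.float64(0.133)), (np.float64(0.558), np.float64(-0.313), np.float64(0.134)), (np.float64(0.555), np.float64(-0.322), np.float64(0.1
[... 970 characters left out ...]
), np.float64(-0.0)), (np.float64(0.744), np.float64(-0.273), np.float64(0.001)), (np.float64(0.745), np.float64(-0.282), np.float64(0.002))]
220 [(np.float64(0.732), np.float64(-0.267), np.float64(-0.001)), (np.float64(0.734), np.float64(-0.276), np.float64(-0.0)), (np.float64(-0.661), np.float64(-0.598), np.float64(0.739))]
222 [(np.float64(0.718), np.float64(-0.271), np.float64(-0.001)), (np.float64(0.728), np.float64(-0.278), np.float64(-0.004)), (np.float64(0.729), np.float64(-0.287), np.float64(-0.003))]
224 [(np.float64(0.703), np.float64(-0.275), np.float64(0.0)), (np.float64(0.711), np.float64(-0.282), np.float64(-0.002)), (np.float64(0.714), np.float64(-0.291), np.float64(-0.001))]
```

View pics/scene1b.png

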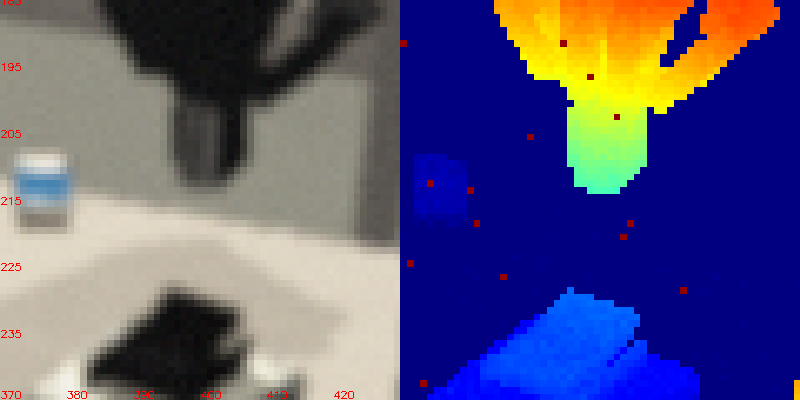

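View pics/top1b.png

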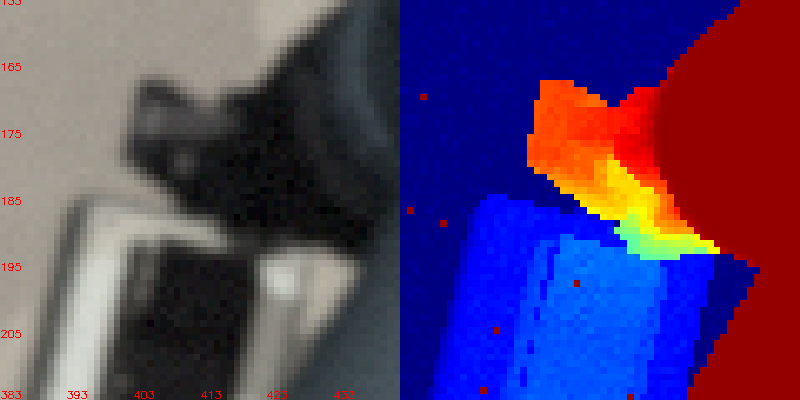

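Both cameras show the fingertip ending near z≈0.117, while tool_pos says 0.079. In x and y they agree. I'll go down in small steps, watching force and picture.

Request:
step_arm(commands=[0.001, -0.0025, -0.006, 0, 0, 0, 1, 0, 0, -0.006, 0, 0, 0, 1, 0, 0, 0, 0, 0, 0, 1])

```text
clock: 3.3
tool_pos: [0.5677, -0.3149, 0.0661]
orientation: [[0.241, 0.97, -0.001], [0.97, -0.241, 0.001], [0.001, -0.002, -1.0]]
ft_force: [-0.1, 0.2, -0.2]
opening: -0.0
```

```bash
cat > look.py <<'E'
import sys
from workcell import r
from h import *
tag=sys.argv[1];s=r.state();p=s["tool_pos"];print(s["clock"],p.round(4),s["ft_force"].round(2),s["ft_torque"].round(2),s["opening"])
T=None;out=[]
for n in ("scene","top"):
    c=r.read_camera(n);np.savez(f"{n}_{tag}.npz",**c);a=np.linalg.inv(c["T"])@np.r_[p,1];u,v=(c["mtx"]@(a[:3]/a[2]))[:2].round().astype(int)
    print(n,"tcp px",u,v)
    u=min(max(u,30),529);v=min(max(v,30),389)
    im=cv2.cvtColor(c["image"],cv2.COLOR_RGB2BGR)[v-30:v+30,u-30:u+30];o=cv2.resize(im,(400,400),interpolation=cv2.INTER_CUBIC)
    for k in range(0,60,10):cv2.putText(o,str(v-30+k),(0,int(k*6.67)+4),0,.35,(0,0,255));cv2.putText(o,str(u-30+k),(int(k*6.67),398),0,.35,(0,0,255))
    out.append(o)
cv2.imwrite(f"pics/{tag}.png",np.hstack(out))
E
python3 look.py l2
```

```text
3.3 [ 0.5677 -0.3149  0.0661] [-0.12  0.2  -0.18] [ 0.01 -0.06 -0.01] -4.658282953351895e-06
scene tcp px 400 227
top tcp px 415 193
```

View pics/l2.png

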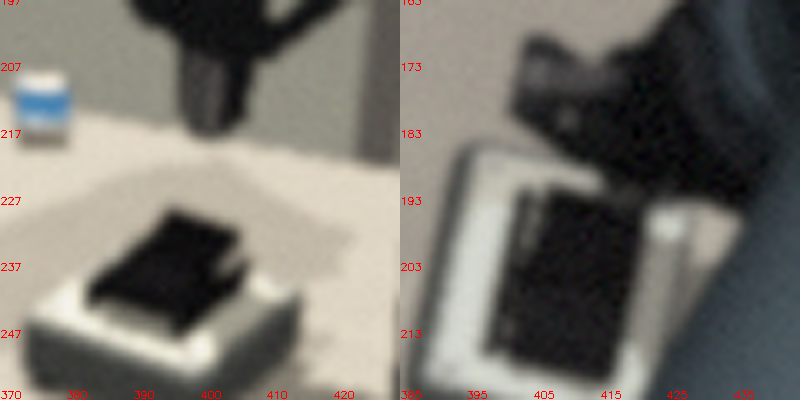

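Request:
step_arm(commands=[0, 0, -0.005, 0, 0, 0, 1, 0, 0, 0, 0, 0, 0, 1])

```text
clock: 3.65
tool_pos: [0.568, -0.3151, 0.0616]
orientation: [[0.241, 0.97, -0.001], [0.97, -0.241, 0.001], [0.0, -0.001, -1.0]]
ft_force: [-0.3, 0.2, -0.5]
opening: -0.0001
```

Request:
step_arm(commands=[0, 0, -0.005, 0, 0, 0, 1, 0, 0, -0.002, 0, 0, 0, 1, 0, 0, 0, 0, 0, 0, 1])

```text
clock: 4.03
tool_pos: [0.5681, -0.3152, 0.0548]
orientation: [[0.241, 0.97, -0.0], [0.97, -0.241, 0.0], [0.0, -0.001, -1.0]]
ft_force: [-0.4, 0.4, 1.0]
opening: 0.0002
```

Request:
step_arm(commands=[0, 0, -0.004, 0, 0, 0, 1, 0, 0, -0.004, 0, 0, 0, 1, 0, 0, 0, 0, 0, 0, 1])

```text
clock: 4.4
tool_pos: [0.568, -0.3151, 0.0465]
orientation: [[0.241, 0.97, -0.001], [0.97, -0.241, 0.001], [0.0, -0.001, -1.0]]
ft_force: [0.1, -1.0, -0.2]
opening: 0.0003
```

```bash
python3 look.py l3
```

```text
4.4 [ 0.568  -0.3151  0.0465] [ 0.08 -0.97 -0.22] [0.02 0.04 0.  ] 0.00030350967025771195
scene tcp px 399 233
top tcp px 412 195
```

View pics/l3.png

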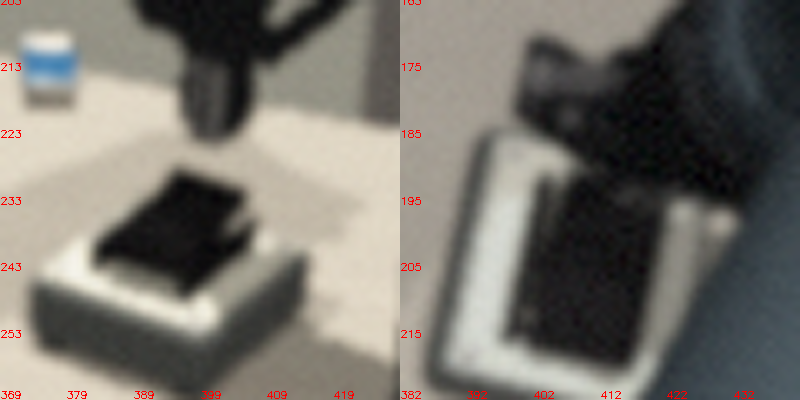

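No contact at a reported z of 0.0465, so the tip really does end higher than reported. I measure the offset from depth.

Run:
```python
from h import *
for t,z in(("l2",.0661),("l3",.0465)):
    c=dict(np.load(f"scene_{t}.npz"));P=cloud(c)
    m=(abs(P[...,0]-.565)<.04)&(abs(P[...,1]+.315)<.04)&(P[...,2]>.068)&(P[...,2]<.14)
    v,u=np.nonzero(m);q=P[m]
    for row in range(v.max()-5,v.max()+1): k=v==row;print(t,row,u[k].min(),u[k].max(),q[k].mean(0).round(4))
    k=q[:,2]<q[:,2].min()+.025; print(q[k].min(0).round(4),q[k].max(0).round(4))
```

```text
l2 213 396 406 [ 0.5572 -0.3177  0.1146]
l2 214 396 406 [ 0.5588 -0.3176  0.1109]
l2 215 397 406 [ 0.5585 -0.3192  0.1083]
l2 216 397 404 [ 0.5552 -0.3175  0.1065]
l2 217 397 403 [ 0.557  -0.316   0.1024]
l2 218 399 402 [ 0.555  -0.3181  0.1007]
[ 0.5485 -0.3308  0.0993] [ 0.5698 -0.3021  0.1239]
l3 220 395 406 [ 0.5601 -0.3173  0.0921]
l3 221 396 405 [ 0.5574 -0.3182  0.0906]
l3 222 397 405 [ 0.5587 -0.3194  0.0871]
l3 223 396 403 [ 0.5573 -0.316   0.0841]
l3 224 397 402 [ 0.5559 -0.3165  0.0818]
l3 225 400 401 [ 0.5567 -0.3193  0.0789]
[ 0.5498 -0.3301  0.0786] [ 0.5734 -0.301   0.1026]
```

Request:
step_arm(commands=[0, 0, -0.006, 0, 0, 0, 1, 0, 0, -0.006, 0, 0, 0, 1, 0, 0, 0, 0, 0, 0, 1])

```text
clock: 4.88
tool_pos: [0.5677, -0.3149, 0.0342]
orientation: [[0.241, 0.97, -0.001], [0.97, -0.241, 0.001], [0.001, -0.002, -1.0]]
ft_force: [0.1, -0.6, 0.9]
opening: 0.0002
```

Request:
step_arm(commands=[0, 0, -0.003, 0, 0, 0, 1, 0, 0, -0.003, 0, 0, 0, 1, 0, 0, 0, 0, 0, 0, 1])

```text
clock: 5.25
tool_pos: [0.5681, -0.3152, 0.0288]
orientation: [[0.241, 0.97, -0.0], [0.97, -0.241, 0.0], [0.0, -0.001, -1.0]]
ft_force: [-0.2, -0.8, 0.5]
opening: 0.0
```

Request:
step_arm(commands=[0, 0, -0.003, 0, 0, 0, 1, 0, 0, 0, 0, 0, 0, 1])

```text
clock: 5.5
tool_pos: [0.569, -0.3156, 0.0266]
orientation: [[0.241, 0.97, 0.001], [0.97, -0.241, -0.0], [-0.0, 0.001, -1.0]]
ft_force: [1.7, 0.4, 1.5]
opening: 0.0001
```

Request:
step_arm(commands=[0, 0, -0.003, 0, 0, 0, 1, 0, 0, 0, 0, 0, 0, 1])

```text
clock: 5.75
tool_pos: [0.5696, -0.3159, 0.0238]
orientation: [[0.241, 0.97, 0.002], [0.97, -0.241, -0.001], [-0.0, 0.003, -1.0]]
ft_force: [1.6, -0.3, 3.8]
opening: 0.0
```

Request:
step_arm(commands=[0, 0, -0.003, 0, 0, 0, 1, 0, 0, 0, 0, 0, 0, 1])

```text
clock: 6.0
tool_pos: [0.5688, -0.3157, 0.0203]
orientation: [[0.241, 0.97, 0.001], [0.97, -0.241, -0.001], [-0.0, 0.001, -1.0]]
ft_force: [2.9, -0.3, 4.5]
opening: -0.0001
```

Request:
step_arm(commands=[0, 0, -0.003, 0, 0, 0, 1, 0, 0, 0, 0, 0, 0, 1])

```text
clock: 6.25
tool_pos: [0.569, -0.3158, 0.019]
orientation: [[0.241, 0.97, 0.002], [0.97, -0.241, -0.001], [-0.001, 0.002, -1.0]]
ft_force: [0.7, 1.5, 13.4]
opening: 0.0002
```

```bash
python3 look.py l4
```

```text
6.25 [ 0.569  -0.3158  0.019 ] [ 0.73  1.51 13.44] [ 0.23 -0.11 -0.06] 0.00015211812754238518
scene tcp px 399 242
top tcp px 409 196
```

View pics/l4.png

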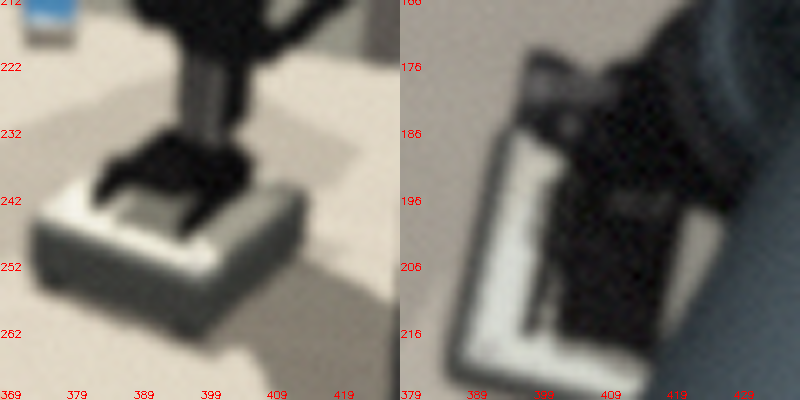

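The force jumped from 4.5 to 13 N after about 8 mm of travel, and the scene crop shows the near half raised, so the rocker is on its stop. One more small push to be sure, then I lift and check.

Request:
step_arm(commands=[0, 0, -0.002, 0, 0, 0, 1, 0, 0, 0, 0, 0, 0, 1])

```text
clock: 6.6
tool_pos: [0.5691, -0.3159, 0.0188]
orientation: [[0.241, 0.97, 0.002], [0.97, -0.241, -0.002], [-0.001, 0.003, -1.0]]
ft_force: [-2.6, 3.6, 22.6]
opening: -0.0001
```

Request:
step_arm(commands=[0, 0, 0.01, 0, 0, 0, 1, 0, 0, 0.02, 0, 0, 0, 1, 0, 0, 0.04, 0, 0, 0, 1, -0.005, 0.05, 0.02, 0, 0, 0, 1, -0.005, 0.05, 0, 0, 0, 0, 1, -0.005, 0.05, 0, 0, 0, 0, 1])

```text
clock: 7.35
tool_pos: [0.5509, -0.1636, 0.1038]
orientation: [[0.242, 0.97, -0.004], [0.97, -0.242, 0.001], [0.0, -0.004, -1.0]]
ft_force: [1.3, 0.4, -0.5]
opening: 0.0003
```

Run:
```python
from workcell import r
from h import *
print(r.state()["tool_pos"])
out=[]
for n,(u,v) in dict(scene=(399,238),top=(409,206)).items():
    c=r.read_camera(n);np.savez(f"{n}_r.npz",**c);P=cloud(c);o=[.5435,-.3085];a=-.2408
    for s in (-26,-16,-6,6,16,26):
        q=np.r_[o[0]+np.cos(a)*s/1000,o[1]+np.sin(a)*s/1000,.052,1];b=np.linalg.inv(c["T"])@q;x,y=(c["mtx"]@(b[:3]/b[2]))[:2].round().astype(int);print(n,s,x,y,P[y,x].round(4))
    im=cv2.cvtColor(c["image"],cv2.COLOR_RGB2BGR)[v-30:v+30,u-30:u+30];out.append(cv2.resize(im,(400,400),interpolation=cv2.INTER_CUBIC))
cv2.imwrite("pics/rocker.png",np.hstack(out))
```

```text
[ 0.55094803 -0.16364464  0.10384262]
scene -26 390 239 [ 0.5073 -0.3061  0.0584]
scene -16 392 237 [ 0.5282 -0.3058  0.0536]
scene -6 393 236 [ 0.5375 -0.3061  0.0519]
scene 6 396 234 [ 0.556  -0.3093  0.0493]
scene 16 397 233 [ 0.5623 -0.3103  0.0494]
scene 26 399 231 [ 0.6676 -0.291  -0.0019]
top -26 408 216 [ 0.4325 -0.137   0.6707]
top -16 409 211 [ 0.4374 -0.1385  0.6691]
top -6 410 207 [ 0.4414 -0.14    0.6675]
top 6 411 202 [ 0.4466 -0.1417  0.665 ]
top 16 412 198 [ 0.4505 -0.143   0.6641]
top 26 413 194 [ 0.4548 -0.1447  0.6616]
```

View pics/rocker.png

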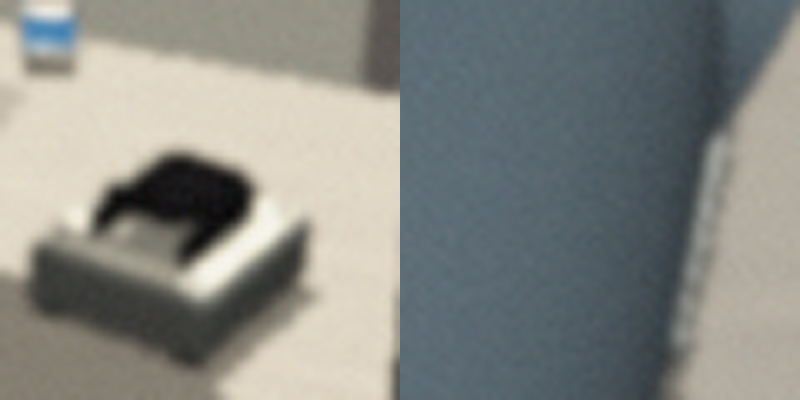

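The rocker is fully over: the near half has risen to about 58 mm and the far half is level at about 50 mm. Next, the round button.

Request:
step_arm(commands=[-0.0033, 0.046, 0, 0, 0, 0, 1, -0.0033, 0.046, 0, 0, 0, 0, 1, -0.0033, 0.046, 0, 0, 0, 0, 1, -0.0033, 0.046, 0, 0, 0, 0, 1, -0.0033, 0.046, 0, 0, 0, 0, 1, -0.0033, 0.046, 0, 0, 0, 0, 1, -0.0033, 0.046, 0, 0, 0, 0, 1, -0.0033, 0.046, 0, 0, 0, 0, 1, -0.0033, 0.046, 0, 0, 0, 0, 1, -0.0033, 0.046, -0.02, 0, 0, 0, 1, 0, 0, -0.02, 0, 0, 0, 1, 0, 0, 0, 0, 0, 0, 1])

```text
clock: 8.95
tool_pos: [0.5175, 0.2931, 0.062]
orientation: [[0.241, 0.97, -0.007], [0.97, -0.241, -0.004], [-0.005, -0.006, -1.0]]
ft_force: [0.4, 0.3, -0.8]
opening: 0.0001
```

```bash
python3 look.py p1
```

```text
8.95 [0.5175 0.2931 0.062 ] [ 0.35  0.29 -0.76] [-0.04  0.02  0.01] 0.00012077243114731298
scene tcp px 204 197
top tcp px 144 212
```

View pics/p1.png

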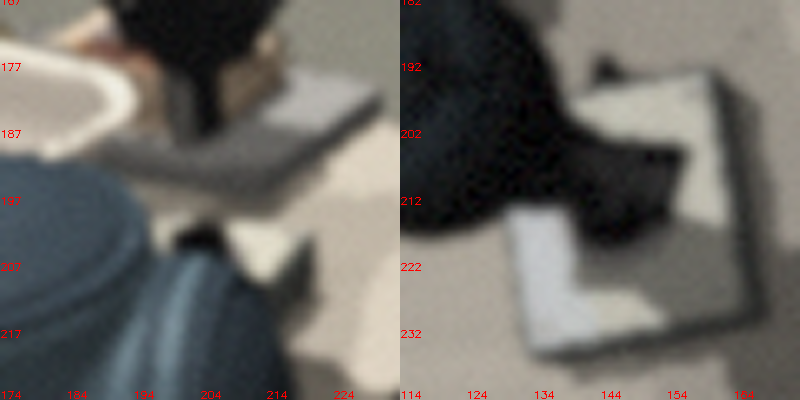

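The tip is over the button, whose dark rim shows at (146,216) below it. Going down.

Request:
step_arm(commands=[0, 0.002, -0.015, 0, 0, 0, 1, 0, 0, -0.015, 0, 0, 0, 1, 0, 0, -0.006, 0, 0, 0, 1, 0, 0, 0, 0, 0, 0, 1])

```text
clock: 9.55
tool_pos: [0.5196, 0.2962, 0.0283]
orientation: [[0.242, 0.97, -0.002], [0.97, -0.242, -0.001], [-0.001, -0.001, -1.0]]
ft_force: [-0.8, -0.0, 0.7]
opening: 0.0003
```

Request:
step_arm(commands=[0, 0, -0.004, 0, 0, 0, 1, 0, 0, -0.003, 0, 0, 0, 1, 0, 0, 0, 0, 0, 0, 1])

```text
clock: 9.93
tool_pos: [0.5202, 0.2966, 0.022]
orientation: [[0.241, 0.97, -0.0], [0.97, -0.241, -0.0], [-0.0, -0.0, -1.0]]
ft_force: [-0.8, -0.8, 0.4]
opening: -0.0002
```

Request:
step_arm(commands=[0, 0, -0.003, 0, 0, 0, 1, 0, 0, 0, 0, 0, 0, 1])

```text
clock: 10.18
tool_pos: [0.5202, 0.2966, 0.0189]
orientation: [[0.241, 0.97, -0.0], [0.97, -0.241, -0.0], [-0.0, -0.0, -1.0]]
ft_force: [-0.0, -0.2, 0.4]
opening: 0.0002
```

Request:
step_arm(commands=[0, 0, -0.003, 0, 0, 0, 1, 0, 0, 0, 0, 0, 0, 1])

```text
clock: 10.42
tool_pos: [0.5203, 0.2966, 0.0159]
orientation: [[0.241, 0.97, -0.0], [0.97, -0.241, 0.0], [0.0, -0.0, -1.0]]
ft_force: [-0.1, -0.8, -0.4]
opening: 0.0001
```

Request:
step_arm(commands=[0, 0, -0.003, 0, 0, 0, 1, 0, 0, 0, 0, 0, 0, 1])

```text
clock: 10.68
tool_pos: [0.5204, 0.2967, 0.0131]
orientation: [[0.241, 0.97, 0.0], [0.97, -0.241, 0.0], [0.0, 0.0, -1.0]]
ft_force: [-0.3, -0.5, 0.5]
opening: -0.0002
```

Request:
step_arm(commands=[0, 0, -0.003, 0, 0, 0, 1, 0, 0, 0, 0, 0, 0, 1])

```text
clock: 10.92
tool_pos: [0.5204, 0.2967, 0.0099]
orientation: [[0.241, 0.97, 0.0], [0.97, -0.241, 0.0], [0.0, 0.0, -1.0]]
ft_force: [0.7, 0.2, 0.6]
opening: 0.0001
```

Request:
step_arm(commands=[0, 0, -0.002, 0, 0, 0, 1, 0, 0, 0, 0, 0, 0, 1])

```text
clock: 11.18
tool_pos: [0.5205, 0.2967, 0.0088]
orientation: [[0.241, 0.97, 0.0], [0.97, -0.241, 0.0], [0.0, 0.0, -1.0]]
ft_force: [-2.0, -1.6, 6.2]
opening: 0.0004
```

Request:
step_arm(commands=[0, 0, -0.002, 0, 0, 0, 1, 0, 0, 0, 0, 0, 0, 1])

```text
clock: 11.42
tool_pos: [0.5206, 0.2968, 0.0087]
orientation: [[0.241, 0.97, 0.001], [0.97, -0.241, 0.001], [0.001, 0.001, -1.0]]
ft_force: [-6.1, -3.1, 17.9]
opening: -0.0002
```

```bash
python3 look.py p2
```

```text
11.425 [0.5206 0.2968 0.0087] [-6.07 -3.11 17.9 ] [-0.56  1.19 -0.02] -0.0001679948229645912
scene tcp px 205 212
top tcp px 149 214
```

View pics/p2.png

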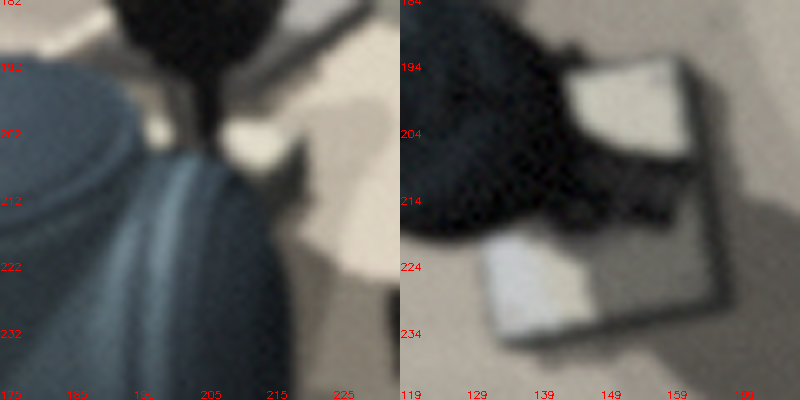

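The stop came at about 0.0088, but I saw no 3 N travel before it, and in the top view the tip looks right of the button. I check with depth.

Run:
```python
from h import *
for n in("top","scene"):
  c=dict(np.load(f"{n}_p2.npz"));P=cloud(c)
  c1=np.linalg.inv(c["T"]);
  for z in(.036,.045,.1):
    a=c1@[.5206,.2968,z,1];print(n,z,(c["mtx"]@(a[:3]/a[2]))[:2].round(1))
  if n=="top":
    for v in range(202,222,2):print(v,[int(1000*P[v,u,2]) for u in range(138,168,2)])
    m=(P[...,2]>.03)&(P[...,2]<.09)&(abs(P[...,0]-.52)<.06)&(abs(P[...,1]-.29)<.06)
    for a,b in((.038,.045),(.045,.055),(.055,.065),(.065,.075)):
        k=m&(P[...,2]>a)&(P[...,2]<b);v,u=np.nonzero(k)
        if k.sum()>3:print(a,k.sum(),P[k].mean(0).round(4),np.percentile(P[k],5,0).round(3),np.percentile(P[k],95,0).round(3),u.min(),u.max(),v.min(),v.max())
im=cv2.cvtColor(dict(np.load("top_p2.npz"))["image"],cv2.COLOR_RGB2BGR)[190:240,120:175]
cv2.imwrite("pics/p2big.png",cv2.convertScaleAbs(cv2.resize(im,None,fx=12,fy=12,interpolation=cv2.INTER_CUBIC),alpha=1.8))
```

```text
top 0.036 [146.  212.4]
top 0.045 [144.8 211.8]
top 0.1 [137.4 208.2]
202 [214, 206, 196, 182, 170, 35, 30, 37, 36, 35, 36, 36, 31, 18, -3]
204 [214, 209, 197, 183, 169, 159, 37, 35, 33, 32, 35, 35, 30, 19, 0]
206 [212, 202, 194, 182, 170, 159, 153, 104, 118, 127, 34, 34, 31, 29, 0]
208 [210, 196, 188, 176, 161, 150, 146, 146, 130, 126, 132, 135, 133, 26, 10]
210 [202, 192, 179, 169, 160, 148, 149, 143, 140, 140, 134, 132, 132, 27, 12]
212 [193, 183, 176, 161, 157, 156, 142, 145, 138, 140, 134, 137, 127, 31, 15]
214 [191, 178, 112, 97, 145, 96, 95, 128, 126, 130, 137, 132, 30, 28, 19]
216 [178, 121, 110, 46, 53, 102, 112, 129, 129, 137, 135, 134, 35, 29, 25]
218 [36, 36, 36, 42, 38, 41, 32, 39, 35, 115, 132, 130, 35, 34, 28]
220 [31, 37, 37, 37, 36, 41, 37, 32, 33, 33, 30, 35, 34, 33, 26]
0.038 57 [0.508  0.2907 0.0399] [0.484 0.258 0.038] [0.559 0.307 0.043] 137 164 193 231
scene 0.036 [204.1 204.3]
scene 0.045 [203.9 201.7]
scene 0.1 [202.2 185.7]
```

View pics/p2big.png

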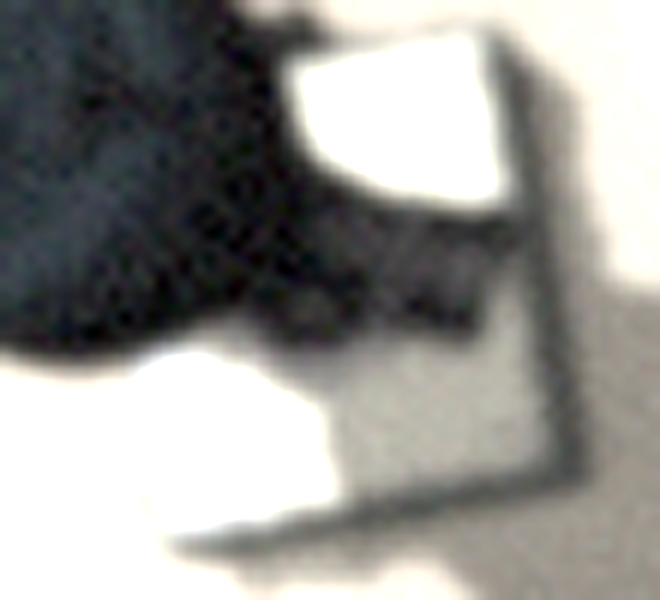

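The dark piece on the right is the finger linkage at z≈0.13, not the tip. With the rocker's offset (about 0.032), the stop at 0.0088 puts the tip at 41 mm, which is fully in. I lift off and check the button's height.

Request:
step_arm(commands=[0, 0, 0.01, 0, 0, 0, 1, 0, 0, 0.03, 0, 0, 0, 1, 0, -0.02, 0.045, 0, 0, 0, 1, -0.003, -0.045, 0, 0, 0, 0, 1, -0.003, -0.045, 0, 0, 0, 0, 1, -0.003, -0.045, 0, 0, 0, 0, 1, -0.003, -0.045, 0, 0, 0, 0, 1])

```text
clock: 12.4
tool_pos: [0.5081, 0.0953, 0.091]
orientation: [[0.241, 0.97, 0.0], [0.97, -0.241, 0.0], [0.0, 0.0, -1.0]]
ft_force: [0.3, 0.3, -0.1]
opening: -0.0
```

```bash
cat > pb.py <<'E'
import sys
from workcell import r
from h import *
print(r.state()["clock"],r.state()["tool_pos"])
c=r.read_camera("top");P=cloud(c);P0=cloud(dict(np.load("top0.npz")))
for v in range(206,221,2):print(v,[int(1000*P[v,u,2]) for u in range(134,160,2)],[int(1000*P0[v,u,2]) for u in range(134,160,2)])
for Q in (P0,P):
    q=Q[210:217,143:150,2];print("mean",q.mean(),"med",np.median(q))
    q=Q[[200]*10+[226]*10,list(range(138,148))*2,2];print(" face",np.median(q))
im=cv2.cvtColor(c["image"],cv2.COLOR_RGB2BGR)[190:240,120:175]
cv2.imwrite("pics/%s.png"%sys.argv[1],cv2.resize(im,None,fx=10,fy=10,interpolation=cv2.INTER_CUBIC))
E
python3 pb.py pb1
```

```text
12.4 [0.50813696 0.09528728 0.09098393]
206 [628, 627, 627, 626, 630, 635, 638, 641, 642, 645, 645, 647, 647] [35, 36, 1097, 35, 36, 37, 34, 36, 33, 36, 34, 33, 32]
208 [628, 628, 628, 626, 631, 637, 642, 642, 643, 645, 648, 648, 650] [37, 31, 36, 38, 47, 50, 48, 47, 43, 37, 33, 36, 34]
210 [626, 625, 625, 630, 635, 640, 642, 645, 646, 648, 648, 650, 651] [39, 36, 34, 51, 46, 48, 46, 49, 48, 35, 38, 35, 31]
212 [624, 627, 624, 632, 638, 641, 644, 646, 648, 650, 649, 651, 651] [34, 36, 39, 53, 46, 47, 46, 49, 49, 42, 40, 34, 33]
214 [624, 622, 626, 635, 641, 644, 645, 647, 650, 650, 651, 651, 653] [32, 33, 38, 47, 50, 49, 47, 49, 47, 46, 37, 32, 30]
216 [622, 621, 631, 639, 642, 645, 646, 649, 650, 652, 654, 652, 654] [32, 36, 44, 47, 47, 47, 49, 49, 45, 34, 33, 33, 38]
218 [619, 620, 635, 641, 643, 648, 650, 651, 652, 653, 653, 655, 655] [37, 33, 32, 39, 48, 47, 49, 43, 34, 35, 30, 34, 35]
220 [616, 618, 639, 642, 645, 647, 650, 651, 652, 654, 656, 654, 657] [36, 32, 37, 35, 36, 38, 40, 38, 40, 35, 36, 31, 37]
mean 0.04843752452108098 med 0.048642436834220426
 face 0.03542659763932354
mean 0.6446824919352038 med 0.6451300202420645
 face 0.6391320662637161
```

View pics/pb1.png

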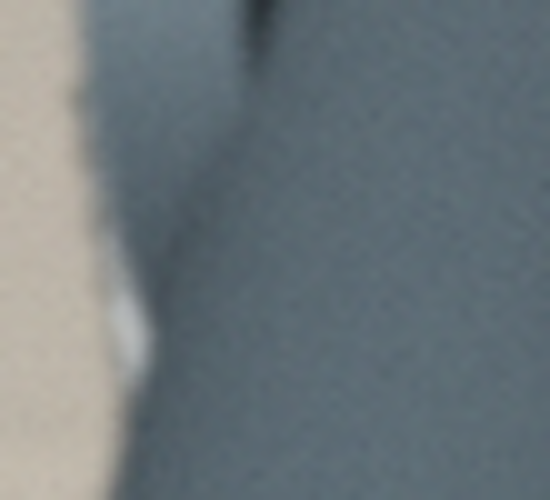

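Request:
step_arm(commands=[-0.0035, -0.04, 0, 0, 0, 0, 1, -0.0035, -0.04, 0, 0, 0, 0, 1, -0.0035, -0.04, 0, 0, 0, 0, 1, -0.0035, -0.034, 0, 0, 0, -0.02, 1, 0, 0, 0, 0, 0, 0, 1])

```text
clock: 13.08
tool_pos: [0.4944, -0.0591, 0.091]
orientation: [[0.264, 0.964, 0.0], [0.964, -0.264, -0.0], [-0.0, 0.0, -1.0]]
ft_force: [0.2, -0.1, 1.2]
opening: -0.0003
```

```bash
python3 pb.py pb2; python3 look.py s1
```

```text
13.075 [ 0.49435797 -0.05912736  0.09101323]
206 [33, 35, 37, 32, 38, 38, 37, 40, 34, 35, 36, 33, 34] [35, 36, 1097, 35, 36, 37, 34, 36, 33, 36, 34, 33, 32]
208 [36, 34, 36, 35, 36, 39, 42, 41, 37, 38, 35, 33, 36] [37, 31, 36, 38, 47, 50, 48, 47, 43, 37, 33, 36, 34]
210 [35, 1097, 33, 37, 38, 39, 40, 42, 44, 37, 36, 31, 34] [39, 36, 34, 51, 46, 48, 46, 49, 48, 35, 38, 35, 31]
212 [37, 37, 35, 45, 45, 42, 41, 43, 44, 42, 40, 35, 34] [34, 36, 39, 53, 46, 47, 46, 49, 49, 42, 40, 34, 33]
214 [1097, 35, 36, 38, 43, 1097, 40, 41, 39, 39, 36, 33, 33] [32, 33, 38, 47, 50, 49, 47, 49, 47, 46, 37, 32, 30]
216 [31, 33, 38, 40, 41, 39, 39, 43, 42, 37, 36, 35, 36] [32, 36, 44, 47, 47, 47, 49, 49, 45, 34, 33, 33, 38]
218 [34, 32, 32, 37, 40, 41, 42, 41, 38, 35, 34, 35, 32] [37, 33, 32, 39, 48, 47, 49, 43, 34, 35, 30, 34, 35]
220 [35, 32, 33, 34, 36, 34, 37, 37, 36, 32, 37, 33, 33] [36, 32, 37, 35, 36, 38, 40, 38, 40, 35, 36, 31, 37]
mean 0.04843752452108098 med 0.048642436834220426
 face 0.03542659763932354
mean 0.06245393705345632 med 0.040487428406490444
 face 0.035003493684860554
13.125 [ 0.4943 -0.0579  0.091 ] [ 0.23  0.71 -0.06] [ 0.01  0.05 -0.01] 4.866386498955962e-05
scene tcp px 303 213
top tcp px 300 223
```

View pics/pb2.png

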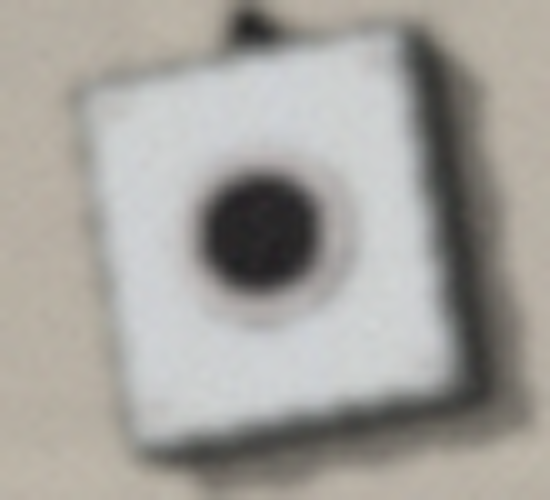

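View pics/s1.png

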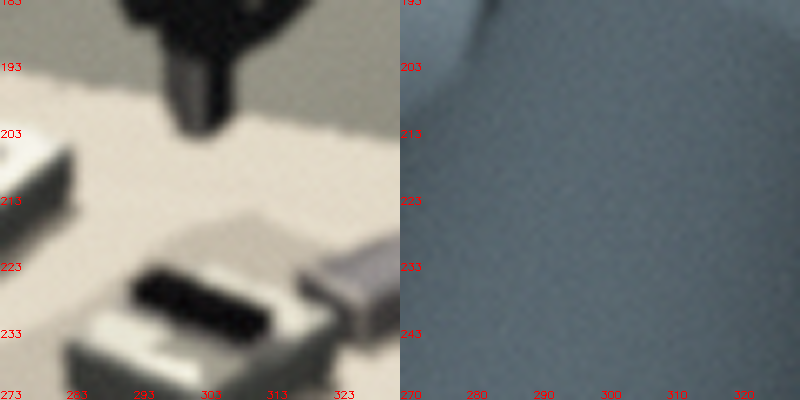

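The round button's top is now at 40.5 mm, down from 48.6, so it is fully in and the box hasn't moved. Next, the bar: I expect contact near tool z 0.017 and the bottom near 0.009.

Request:
step_arm(commands=[0, 0, -0.02, 0, 0, 0, 1, 0, 0, -0.02, 0, 0, 0, 1, 0, 0, -0.02, 0, 0, 0, 1, 0, 0, -0.009, 0, 0, 0, 1, 0, 0, 0, 0, 0, 0, 1])

```text
clock: 13.85
tool_pos: [0.4938, -0.0565, 0.0217]
orientation: [[0.26, 0.966, -0.001], [0.966, -0.26, 0.001], [0.0, -0.001, -1.0]]
ft_force: [0.6, -0.6, 0.3]
opening: -0.0001
```

```bash
python3 look.py s2
```

```text
13.85 [ 0.4938 -0.0565  0.0217] [ 0.57 -0.57  0.28] [ 0.03  0.02 -0.02] -7.752309128398117e-05
scene tcp px 302 234
top tcp px 298 227
```

View pics/s2.png

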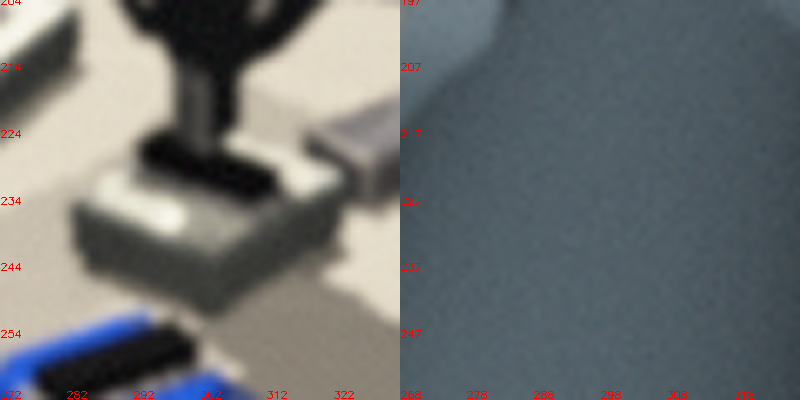

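The tip sits just above the middle of the bar. Pressing down.

Request:
step_arm(commands=[0, -0.002, -0.003, 0, 0, 0, 1, 0, 0, -0.003, 0, 0, 0, 1, 0, 0, 0, 0, 0, 0, 1])

```text
clock: 14.32
tool_pos: [0.4949, -0.0597, 0.0164]
orientation: [[0.261, 0.965, 0.001], [0.965, -0.261, -0.0], [-0.0, 0.001, -1.0]]
ft_force: [0.4, -1.1, 1.8]
opening: 0.0
```

Request:
step_arm(commands=[0, 0, -0.003, 0, 0, 0, 1, 0, 0, -0.002, 0, 0, 0, 1, 0, 0, 0, 0, 0, 0, 1])

```text
clock: 14.7
tool_pos: [0.4949, -0.0596, 0.0114]
orientation: [[0.261, 0.965, 0.001], [0.965, -0.261, -0.001], [-0.0, 0.001, -1.0]]
ft_force: [0.5, -1.0, 4.8]
opening: 0.0001
```

Request:
step_arm(commands=[0, 0, -0.002, 0, 0, 0, 1, 0, 0, 0, 0, 0, 0, 1, 0, 0, 0, 0, 0, 0, 1])

```text
clock: 15.08
tool_pos: [0.4949, -0.0596, 0.0095]
orientation: [[0.261, 0.965, 0.001], [0.965, -0.261, -0.001], [-0.0, 0.001, -1.0]]
ft_force: [-0.0, -2.2, 4.7]
opening: 0.0004
```

Request:
step_arm(commands=[0, 0, -0.002, 0, 0, 0, 1, 0, 0, 0, 0, 0, 0, 1, 0, 0, 0, 0, 0, 0, 1])

```text
clock: 15.45
tool_pos: [0.495, -0.0597, 0.0087]
orientation: [[0.261, 0.965, 0.002], [0.965, -0.261, -0.001], [-0.0, 0.002, -1.0]]
ft_force: [-2.6, -0.7, 16.0]
opening: -0.0001
```

Hard stop at 0.0087 (tip about 41 mm) with 16 N, which is more than the 6 N needed to hold. I check that the bar holds and everything else is as it should be.

Request:
step_arm(commands=[0, 0, 0, 0, 0, 0, 1, 0, 0, 0, 0, 0, 0, 1])

```text
clock: 15.7
tool_pos: [0.495, -0.0597, 0.0087]
orientation: [[0.261, 0.965, 0.002], [0.965, -0.261, -0.001], [-0.0, 0.002, -1.0]]
ft_force: [-2.8, -0.6, 15.7]
opening: 0.0002
```

```bash
python3 look.py s3
python3 - <<'E'
from h import *
P=cloud(dict(np.load("top_s3.npz")));P0=cloud(dict(np.load("top0.npz")))
for n,(u,v) in dict(round=(146,213),square=(226,183),rock_far=(412,196),rock_near=(408,216)).items():
    print(n,np.median(P0[v-2:v+3,u-2:u+3,2]).round(4),np.median(P[v-2:v+3,u-2:u+3,2]).round(4))
P=cloud(dict(np.load("scene_s3.npz")));
for u,v in((294,229),(308,234),(311,235),(313,236)):print("bar?",u,v,P[v,u].round(4))
cv2.imwrite("pics/fin.png",cv2.cvtColor(dict(np.load("top_s3.npz"))["image"],cv2.COLOR_RGB2BGR))
E
```

```text
15.7 [ 0.495  -0.0597  0.0087] [-2.76 -0.6  15.68] [-0.09  0.58  0.02] 0.00021300710135484946
scene tcp px 303 238
top tcp px 300 227
round 0.0492 0.0416
square 0.0488 0.0483
rock_far 0.0575 0.0525
rock_near 0.0532 0.0601
bar? 294 229 [ 0.4857 -0.0347  0.0386]
bar? 308 234 [ 0.475  -0.0831  0.039 ]
bar? 311 235 [ 0.4807 -0.0897  0.0343]
bar? 313 236 [ 0.4881 -0.0925  0.028 ]
```

View pics/s3.png

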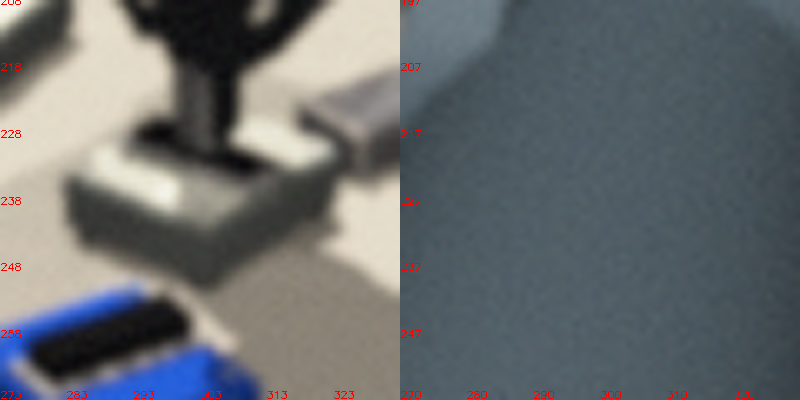

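View pics/fin.png

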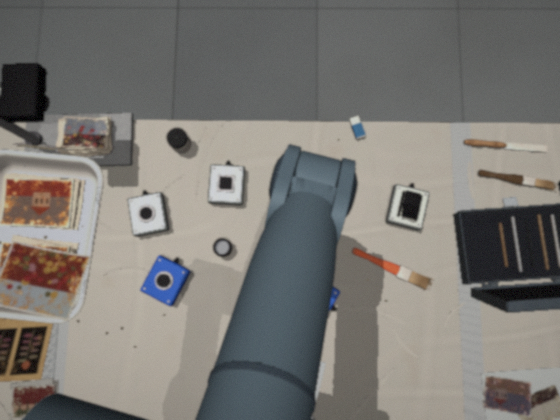

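The pictures show the bar down nearly level with its collar and held at 16 N. The rocker at (409,206) is over, the round button at (146,213) is in, and the square key at (227,184) is still out. Nothing in view has moved. Handing in.

```bash
python3 -c "
from workcell import r
print(r.state()['ft_force'],r.job_done())"
```

```text
the job is handed in; nothing more can be done
[-2.45893008 -0.29450902 15.00250588] None
```

The job is done and handed in at about 15.7 s. I pressed the rocker over, then the round button in, and the fingers are still holding the long bar down.

| Control | Last check |
|---|---|
| Rocker | Fully over: far half down to 50–52 mm, near half up to about 59 mm; peak reading 23 N |
| Round button | Fully in: top at about 41 mm, from 48–49 mm before |
| Long bar | On its stop, held with about 15 N (6 N needed) |
| Square key | Still out, at 48 mm |

None of the boxes or other items in view had moved. The arm hides the shutter_box from the top camera, so I checked it only in the scene view.

Two readings disagreed:
- **Fingertip height:** the reported tool height read about 32 mm lower than the real end of the shut fingers. I went by the pictures and the contact force instead, and the offset came out about the same at all three controls.
- **Round button force:** the expected 3 N hardly showed as it moved, so I confirmed it from the button's height afterwards.

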